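# Sort damp from dry turning blanks and load the drying box

## Robot

A 7-joint arm with a two-finger parallel gripper is mounted at the origin on the work surface. World frame = base frame: x ahead of the robot, y to its left, z up, the work surface at z = 0. Lengths are in m, angles in rad, forces in N, time in s.
With the tool pointing down it reaches from about 0.4 to 0.85 m from the base axis. Payload 10.4 kg.
Tool frame: the origin (TCP) lies at the very end of the fingers, on their centre line; the grasp point (between the pads) lies 19 mm behind it; z points along the fingers, y is the line along which they close (so a half turn about z gives the same grasp; the last joint's range is limited). The gripper opens to 87 mm and grips with 3 to 60 N. Pads are 19 mm wide; open, the fingers measure 117 mm over their backs; the gripper's body (75 mm by 190 mm) begins 51 mm behind the grasp point.
Start: joints at [-1.17, 0.332, -0.065, 1.46, 0.022, 1.35, -0.088], TCP at [0.257, 0.57, 0.223] pointing down, gripper open.
Joint ranges: [-2.6, 2.6], [-0.5, 2.12], [-1.47, 1.34], [0.16, 2.42], [-1.27, 4.41], [0.06, 2.06], [-2.6, 2.6]. Speed limits (rad/s): [2.22, 2.22, 2.79, 2.79, 3.14, 3.14, 3.14].

## Interface

Orientations are given as a unit quaternion [x, y, z, w].
In Python, from bench import read_state, cams, workorder gives the robot as it stands.
- The arm moves only by the shell command python3 -m crank 'ROWS' [FORCE]. ROWS is text: rows parted by semicolons, each of 5 numbers parted by spaces: the shift along the tool's x, y, z scaled (see below), then the turn about the tool's z scaled (see below), then the opening, from -1 (shut) to 1 (fully open). In form: dx dy dz yaw jaw; .... A call has 1 to 10 rows; each row shifts and turns the commanded pose from where the row before left it, along the tool's axes as they then stand; what a row does not reach is not made up. The controller multiplies each number of a shift by 200 mm and each number of a turn by 90 degrees. A row lasts 1/10 s, in which the tool goes at most 50 mm and 8.59 degrees, less where a joint would pass 70% of its speed; a pose out of reach is approached as far as the arm can. A call with a number of a shift or a turn outside -1 to 1 is refused whole. A call with a gripper value outside its range is refused whole. The fingers move at their own pace and stop on an object; FORCE is the grip in N (left out, the last holds). Time passes only in rows, so rows that do not move let the fingers close. It gives the time, the measured TCP pose, the force, the opening and the grip force at its end, in the units of the state.
- read_state(): the state, without advancing time (a new reading comes with each control period).
- cams.camera(name): name is "scene" or "top" or "wrist"; returns a dict with "img" (480x640x3 uint8, blue, green, red), "K" (3x3 intrinsics, pixels), "dist" ([k1, k2, p1, p2, k3] as OpenCV has them; the pictures are not rectified), "xyz" and "attitude" of the camera in the world; the wrist camera has in their place "mount" (4x4, takes a point from camera to tool coordinates, whose origin is the TCP and whose axes are the flange's). Camera axes: x right, y down, z forward; pixel columns grow to the right and rows downward; lengths in m; the calibration is good to about 2 mm. A picture is of the moment at which its call begins: read the wrist's pose just before it. There is no depth.
- workorder.close_job(): hands the job in; it is judged then, once.
The state is a dict: "time": time; "joint_positions": joint angles; "joint_vel": joint speeds; "joint_torque": joint torques, N m; "ee_pos": TCP position; "eef_rot": TCP orientation; "ft_force": force on the tool from outside, world axes, zero at the start; "torque": the same for the moment, N m; "width": finger opening in m; "grip_force": force on a finger pad.
Only numpy, scipy, OpenCV 4.12 (cv2) and the standard library are available. Lean on these libraries where they do the work, as an engineer would, in place of code of your own. Each camera call takes 0.05 s, during which the arm holds its last target. There are 200 camera calls.

## Task

Draw the drying tray out of its box as far as it goes, then heft each loose turned blank standing on the bench: the damp ones weigh about twice as much as the dry ones though they look the same. Stand every damp blank, tenon up, in an empty cell of the drawn-out tray, leaving the blanks already in it where they are, and stand every dry blank, tenon up, wholly on the dark rubber mat, none touching another. When all are sorted, push the tray back into the box until it stops fully home, let go, and leave the other things on the bench undisturbed.

Things in the scene. Friction and masses are not known exactly. Their poses are not given: they have to be found in the camera images.
- tray (a joint): slide of the plywood drying tray, m: 0 = drawn right out to its stop, 0.28 = fully home in the drying box. It slides along the tray's own +y; stiff, about 3 N to move. The drying box is a plywood hood with a clear roof, 212 mm wide, top 127 mm above the bench, from y = 0.155 to y = 0.415 in the axes of tray_floor at joint 0, open towards the tray; blanks pass under it with 13 mm to spare.
- tray_floor (a point): centre of the tray's floor, upper face (19 mm above the bench). Axes: x across the slide, y into the box, z up. Tray 163 (x) x 242 (y) mm outside, walls and dividers 5 mm thick, 37 mm above this floor; 2 x 3 cells about 74 mm square, centred at x = -0.0395 and +0.0395, y = -0.079, 0 and +0.079.
- tray_handle (a point): top end centre of the tray's upright round wooden handle post, 22 mm diameter, standing 104 mm above a small tongue 44 mm beyond the tray's -y end; the top is 126 mm above the bench. It stays outside the hood, 40 mm from its edge when the tray is home. Axes as tray_floor.
- mat_top (a point): centre of the upper face of a thin dark rubber mat fixed on the bench to the robot's right, 300 (its x) x 120 (its y) mm, 3 mm thick; z up. A row of three blanks fits at x = -0.095, 0 and +0.095.
- blank_a: rough-turned wooden blank standing on the bench in front of the tray, may be absent: round body 66 mm diameter, 60 mm high, with a 38 mm diameter tenon 30 mm high on top (90 mm in all). Origin: underside centre, z up. All look the same; either dry (about 145 g) or damp (about 300 g), each within a tenth.
- blank_b: rough-turned wooden blank standing on the bench in front of the tray, may be absent: round body 66 mm diameter, 60 mm high, with a 38 mm diameter tenon 30 mm high on top (90 mm in all). Origin: underside centre, z up. All look the same; either dry (about 145 g) or damp (about 300 g), each within a tenth.
- blank_c: rough-turned wooden blank standing on the bench in front of the tray, may be absent: round body 66 mm diameter, 60 mm high, with a 38 mm diameter tenon 30 mm high on top (90 mm in all). Origin: underside centre, z up. All look the same; either dry (about 145 g) or damp (about 300 g), each within a tenth.
- blank_d: rough-turned wooden blank standing on the bench in front of the tray, may be absent: round body 66 mm diameter, 60 mm high, with a 38 mm diameter tenon 30 mm high on top (90 mm in all). Origin: underside centre, z up. All look the same; either dry (about 145 g) or damp (about 300 g), each within a tenth.
- blank_e: rough-turned wooden blank standing on the bench in front of the tray, may be absent: round body 66 mm diameter, 60 mm high, with a 38 mm diameter tenon 30 mm high on top (90 mm in all). Origin: underside centre, z up. All look the same; either dry (about 145 g) or damp (about 300 g), each within a tenth.
- blank_f: rough-turned wooden blank standing on the bench in front of the tray, may be absent: round body 66 mm diameter, 60 mm high, with a 38 mm diameter tenon 30 mm high on top (90 mm in all). Origin: underside centre, z up. All look the same; either dry (about 145 g) or damp (about 300 g), each within a tenth.
- racked_1: same kind of blank already standing in a tray cell at the start, may be absent; to be left there. Origin: underside centre.
- racked_2: same kind of blank already standing in a tray cell at the start, may be absent; to be left there. Origin: underside centre.
- racked_3: same kind of blank already standing in a tray cell at the start, may be absent; to be left there. Origin: underside centre.
- racked_4: same kind of blank already standing in a tray cell at the start, may be absent; to be left there. Origin: underside centre.
- racked_5: same kind of blank already standing in a tray cell at the start, may be absent; to be left there. Origin: underside centre.
- racked_6: same kind of blank already standing in a tray cell at the start, may be absent; to be left there. Origin: underside centre.
- sanding_block: bystander: cork sanding block 90 x 55 x 32 mm
- wax_tin: bystander: squat dark tin, 70 mm diameter, 50 mm high
- glue_bottle: bystander: white glue bottle, 60 mm diameter, 150 mm high
- shop_brush: bystander: bench brush lying beyond the drying box, left
- offcut: bystander: dark wooden offcut 100 x 40 x 40 mm
Things that resemble listed ones, but are neither listed nor needed, are in the scene too. What is shaped like the blank_c but turquoise is not meant.

How it is judged:
By the outcome, as a careful person would: the job done as asked, in the order asked, and still so for the second after the job is handed in, with the robot touching nothing.
Of blank_a, blank_b, blank_c, blank_d, blank_e, blank_f only 4 to 6 are there at a start; the rules pass over those that are not, and their reading is None.
Of racked_1, racked_2, racked_3, racked_4, racked_5, racked_6 only 1 to 3 are there at a start; the rules pass over those that are not, and their reading is None.
At some moment in a run one of blank_a, blank_b, blank_c, blank_d, blank_e, blank_f may be knocked a few centimetres aside while the robot is not near it.
It also fails if it takes over 210 s, if anything falls off the work surface, if the arm or the gripper's body presses on something with over 40 N, if the wrist force passes 120 N, or if a joint passes its speed limit or range.

## Working session

There is one attempt and no reset: what is moved stays moved. The work goes in short steps, Python scripts to look and compute and a shell command to move; the robot and the scene stay as the last step left them, time stands still between calls to the robot, and variables do not carry over. Pictures are saved under pics/ and viewed, at most 16 in all, crops included, and the job is handed in when it is done.

```bash
ls; mkdir -p pics
python3 - <<'E'
from bench import read_state, cams, workorder
import cv2
s=read_state()
for k,v in s.items(): print(k,v)
for n in ("scene","top"):
    c=cams.camera(n); cv2.imwrite(f"pics/{n}0.png",c["img"]); print(n,c["K"],c["dist"],c["xyz"],c["attitude"])
c=cams.camera("wrist");print(c["K"],c["dist"],c["mount"])
E
```

```text
pics
time 0.0
joint_positions [-1.16962009  0.33286073 -0.06471826  1.46094364  0.02160543  1.34989679
 -0.08845962]
joint_vel [ 3.82262170e-05  9.87729590e-04 -2.29388497e-05  6.52725735e-04
  1.10759749e-03  6.51881162e-05  1.24489533e-03]
joint_torque [-3.42747071e-04 -6.23283434e+01  2.42859236e-02 -3.89876318e+01
 -6.12948881e-02  4.02751495e-02  1.15424359e-04]
ee_pos [0.25684102 0.56936155 0.22175984]
eef_rot [ 2.10267069e-01  9.77643729e-01 -6.96646445e-04 -1.16493059e-04]
ft_force [-0.7587415   0.32189092 -0.14475616]
torque [ 0.05388747  0.01679173 -0.00851146]
grip_force 0.0
width 0.0871367589175072
scene [[451.35552842   0.         327.32386635]
 [  0.         451.35552842 245.68417579]
 [  0.           0.           1.        ]] [-0.03507527  0.          0.          0.          0.        ] [ 0.94107811 -0.34394863  1.1171303 ] [ 0.90107091  0.34055026 -0.10014402 -0.24913433]
top [[602.83502278   0.         327.10240133]
 [  0.         602.83502278 241.99837475]
 [  0.           0.           1.        ]] [0.07224935 0.         0.         0.         0.        ] [0.43163096 0.09290236 1.67458792] [-0.7031278   0.71019341 -0.0264019   0.02322833]
[[417.57698281   0.         325.8945616 ]
 [  0.         417.57698281 238.19263713]
 [  0.           0.           1.        ]] [-0.0936729  0.         0.         0.         0.       ] [[ 2.24781440e-04 -9.65410114e-01 -2.60736000e-01  7.06243390e-02]
 [ 9.99999928e-01  1.36996922e-04  3.54853989e-04 -7.49818644e-04]
 [-3.06859601e-04 -2.60736061e-01  9.65410075e-01 -1.61932342e-01]
 [ 0.00000000e+00  0.00000000e+00  0.00000000e+00  1.00000000e+00]]
```

View pics/top0.png

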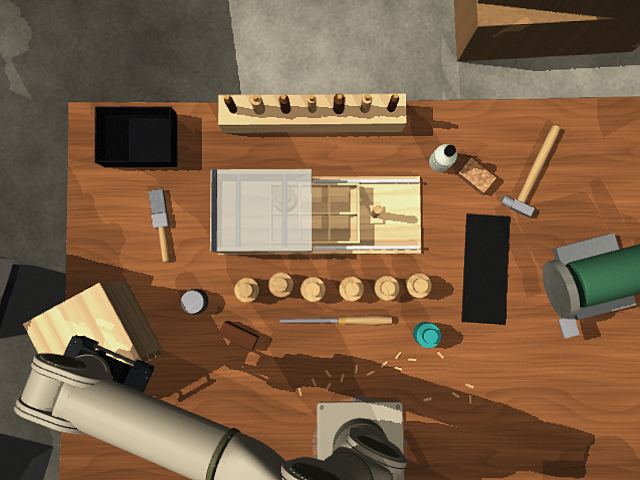

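View pics/scene0.png

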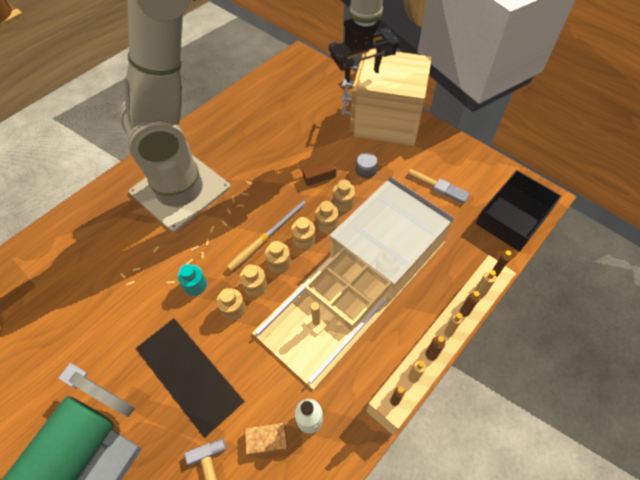

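The top view shows six tan blanks in a row, (246..419, ~288), the tray partly in the hood with its handle at (377,210), a racked blank at about (285,197) under the clear roof, the mat at (486,268) and the turquoise decoy at (427,334). The scene view agrees. I'll measure these positions next.

```bash
cat > h.py <<'E'
import numpy as np, cv2
from scipy.spatial.transform import Rotation as R
from bench import read_state, cams
def grab(n):
    s=read_state(); c=cams.camera(n)
    if n=="wrist":
        T=np.array(c["mount"]); Rw=R.from_quat(s["eef_rot"]).as_matrix()
        c["R"]=Rw@T[:3,:3]; c["t"]=Rw@T[:3,3]+s["ee_pos"]
    else: c["R"]=R.from_quat(c["attitude"]).as_matrix(); c["t"]=np.array(c["xyz"])
    return c
def ray(c,uv,z):
    p=cv2.undistortPoints(np.array(uv,float).reshape(-1,1,2),c["K"],np.array(c["dist"])).reshape(-1,2)
    d=np.c_[p,np.ones(len(p))]@c["R"].T
    return c["t"]+d*((z-c["t"][2])/d[:,2])[:,None]
def proj(c,P):
    rv=cv2.Rodrigues(c["R"].T)[0]
    return cv2.projectPoints(np.array(P,float).reshape(-1,1,3),rv,-c["R"].T@c["t"],c["K"],np.array(c["dist"]))[0].reshape(-1,2)
E
python3 - <<'E'
from h import *
c=grab("top"); im=c["img"]; hsv=cv2.cvtColor(im,cv2.COLOR_BGR2HSV)
for p in [(246,290),(240,290),(230,300),(377,210),(285,197),(400,230),(487,268)]: print(p,hsv[p[1],p[0]])
print("handle",ray(c,[(377,210)],.126))
m=(hsv[...,2]<45).astype(np.uint8)
n,l,st,ce=cv2.connectedComponentsWithStats(m[200:340,440:530])
i=1+st[1:,4].argmax(); q=cv2.findContours((l==i).astype(np.uint8),0,2)[0][0]+[[440,200]]
r=cv2.minAreaRect(q); print("mat",r, ray(c,[r[0]],.003), ray(c,cv2.boxPoints(r),.003)[:,:2].round(3).tolist())
for x in (246,281,312,351,387,419): print(ray(c,[(x,288)],.09).round(3))
print("turq",ray(c,[(427,334)],.09))
cv2.imwrite("pics/crop1.png",cv2.resize(im[150:310,200:440],None,fx=3.3,fy=3.3,interpolation=cv2.INTER_CUBIC))
E
```

```text
(246, 290) [ 17 123 212]
(240, 290) [ 17 122 220]
(230, 300) [ 13 163 167]
(377, 210) [ 18 118 231]
(285, 197) [ 26  10 186]
(400, 230) [ 22  89 237]
(487, 268) [30 18 28]
handle [[ 0.62210043 -0.04437324  0.126     ]]
mat ((485.5628356933594, 269.0239562988281), (43.42877960205078, 108.71011352539062), 2.436648368835449) [[ 0.47005427 -0.35177952  0.003     ]] [[0.324, -0.282], [0.624, -0.303], [0.617, -0.422], [0.319, -0.4]]
[[0.425 0.299 0.09 ]]
[[0.423 0.207 0.09 ]]
[[0.423 0.126 0.09 ]]
[[0.422 0.024 0.09 ]]
[[ 0.421 -0.07   0.09 ]]
[[ 0.42  -0.154  0.09 ]]
turq [[ 0.30072452 -0.17202058  0.09      ]]
```

View pics/crop1.png

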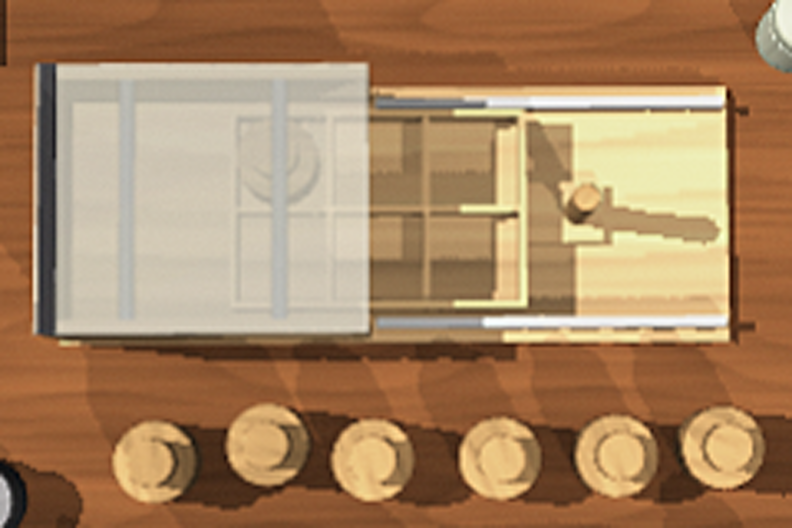

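```bash
python3 -m crank '0 0 0 .0913 1;0 0 0 .0913 1;0 0 0 .0913 1;0 0 0 .0913 1;0 0 0 .0913 1;0 0 0 .0913 1;0 0 0 .0913 1;0 0 0 .0913 1' 30
python3 - <<'E'
from h import *
c=grab("top")
f=lambda x,y:(200+(x+.5)/3.3-.5,150+(y+.5)/3.3-.5)
print(ray(c,[f(236,213),f(520,213),f(236,306),f(520,306),f(524,108),f(524,305)],.056).round(4).tolist())
print(ray(c,[f(375,103),f(725,103)],.03).round(4).tolist())
print(ray(c,[f(585,194)],.126))
s=read_state();print(s["joint_positions"].round(2),R.from_quat(s["eef_rot"]).as_matrix().round(3))
E
```

```text
time: 1.0
ee_pos: [0.2569, 0.5696, 0.2223]
eef_rot: [0.709, 0.705, -0.0, 0.0]
ft_force: [-1.0, 0.7, -0.5]
width: 0.0872
grip_force: 0.0
[[0.6221, 0.2352, 0.056], [0.6199, 0.003, 0.056], [0.5459, 0.2355, 0.056], [0.5436, 0.004, 0.056], [0.7064, -0.0015, 0.056], [0.5444, 0.0007, 0.056]]
[[0.7163, 0.1212, 0.03], [0.7132, -0.1704, 0.03]]
[[ 0.62615862 -0.04423967  0.126     ]]
[-1.29  0.33  0.09  1.47 -0.03  1.35 -1.21] [[ 0.015  1.    -0.   ]
 [ 1.    -0.015 -0.   ]
 [-0.    -0.    -1.   ]]
```

```bash
python3 -m crank '-.19 .118 0 0 1;-.19 .118 0 0 1;-.19 .118 0 0 1;-.19 .118 0 0 1;-.19 .118 0 0 1;-.19 .118 0 0 1;-.19 .118 0 0 1;-.19 .118 0 0 1;-.19 .118 0 0 1;-.19 .118 0 0 1' && python3 -m crank '-.19 .118 0 0 1;-.19 .118 0 0 1;-.19 .118 0 0 1;-.19 .118 0 0 1;-.19 .118 0 0 1;-.19 .118 0 0 1;0 0 0 0 1;0 0 0 0 1;0 0 0 0 1'
python3 - <<'E'
from h import *
s=read_state();print(s["ee_pos"],s["joint_positions"].round(2),R.from_quat(s["eef_rot"]).as_matrix().round(3)[:2])
c=grab("wrist");cv2.imwrite("pics/w1.png",c["img"]);print(proj(c,[[.625,-.044,.126]]))
E
```

```text
time: 2.05
ee_pos: [0.4935, 0.188, 0.2227]
eef_rot: [0.706, 0.708, 0.0, -0.0]
ft_force: [1.0, 1.8, 0.1]
width: 0.087
grip_force: 0.0
time: 2.95
ee_pos: [0.6342, -0.0371, 0.2223]
eef_rot: [0.706, 0.708, 0.0, -0.0]
ft_force: [1.0, 0.5, -0.2]
width: 0.087
grip_force: 0.0
[ 0.63419119 -0.03707482  0.22229998] [-0.43  0.39  0.56  1.46 -0.21  1.36  0.14] [[-0.003  1.    -0.001]
 [ 1.     0.003  0.001]]
[[311.35168189 249.51760264]]
```

View pics/w1.png

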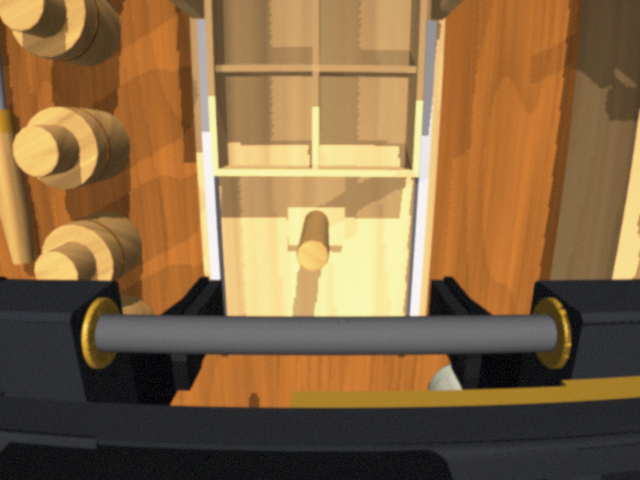

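The wrist view shows the handle top at about (312,256), between the fingers' plane and the tray, about 9 mm off in x and y.

```bash
python3 -m crank '-.047 -.042 0 0 1;0 0 .16 0 1;0 0 .16 0 1;0 0 .17 0 1;0 0 .17 0 1;0 0 0 0 1;0 0 0 0 -1;0 0 0 0 -1;0 0 0 0 -1;0 0 0 0 -1' 30;  python3 -m crank '0 0 0 0 -1;0 0 0 0 -1;0 0 0 0 -1;0 0 0 0 -1'
```

```text
time: 4.0
ee_pos: [0.6267, -0.0477, 0.0919]
eef_rot: [0.707, 0.707, 0.001, 0.001]
ft_force: [-0.7, -0.7, 0.9]
width: 0.0627
grip_force: 0.0
time: 4.4
ee_pos: [0.626, -0.0478, 0.0905]
eef_rot: [0.707, 0.707, -0.0, -0.0]
ft_force: [0.2, -0.2, 0.1]
width: 0.0309
grip_force: 0.0
```

```bash
python3 -m crank '0 0 0 0 -1;0 0 0 0 -1;0 0 0 0 -1;0 0 0 0 -1'; python3 -m crank '-.06 0 0 0 -1;-.08 0 0 0 -1;-.08 0 0 0 -1;-.08 0 0 0 -1;-.08 -.001 0 0 -1;-.08 -.001 0 0 -1;-.08 -.001 0 0 -1;-.06 -.001 0 0 -1;-.04 -.001 0 0 -1';python3 -m crank '-.02 0 0 0 -1;-.02 0 0 0 -1;-.02 0 0 0 -1;0 0 0 0 -1'
```

```text
time: 4.8
ee_pos: [0.6253, -0.0478, 0.0904]
eef_rot: [0.707, 0.707, -0.0, -0.001]
ft_force: [-6.1, 0.8, 3.5]
width: 0.0214
grip_force: 30.0
time: 5.7
ee_pos: [0.6248, -0.1764, 0.0905]
eef_rot: [0.707, 0.707, 0.0, -0.0]
ft_force: [-4.2, 4.2, 3.8]
width: 0.0211
grip_force: 30.0
time: 6.1
ee_pos: [0.6247, -0.1882, 0.0904]
eef_rot: [0.707, 0.707, -0.0, -0.0]
ft_force: [-5.7, -0.4, 2.1]
width: 0.0212
grip_force: 30.0
```

```bash
for i in 1 2; do python3 -m crank '-.02 0 0 0 -1;-.02 0 0 0 -1;0 0 0 0 -1'; done
```

```text
time: 6.4
ee_pos: [0.6246, -0.196, 0.0904]
eef_rot: [0.707, 0.707, -0.0, -0.0]
ft_force: [-6.0, -0.2, 2.8]
width: 0.0213
grip_force: 30.0
time: 6.7
ee_pos: [0.6246, -0.1963, 0.0903]
eef_rot: [0.705, 0.709, 0.002, -0.005]
ft_force: [-15.3, 22.0, 14.1]
width: 0.021
grip_force: 30.0
```

```bash
python3 -m crank '.035 0 0 0 -1;0 0 0 0 -1;0 0 0 0 1;0 0 0 0 1;0 0 0 0 1;0 0 0 0 1;0 0 0 0 1;0 0 0 0 1'; python3 -m crank '0 0 -.2 0 1;0 0 -.25 0 1;0 0 -.25 0 1;0 0 -.2 0 1;0 -.2 0 0 1;0 -.2 0 0 1;0 0 0 0 1;0 0 0 0 1'
python3 - <<'E'
from h import *
c=grab("wrist");cv2.imwrite("pics/w2.png",c["img"])
s=read_state(); print(s["ee_pos"],R.from_quat(s["eef_rot"]).as_matrix().round(3)[:2],s["ft_force"])
t=grab("top");cv2.imwrite("pics/t2.png",t["img"])
E
```

```text
time: 7.5
ee_pos: [0.6251, -0.1968, 0.0905]
eef_rot: [0.707, 0.707, 0.0, 0.0]
ft_force: [-0.3, 0.2, -0.3]
width: 0.0616
grip_force: 0.0
time: 8.3
ee_pos: [0.5447, -0.1967, 0.2711]
eef_rot: [0.707, 0.707, 0.001, 0.0]
ft_force: [0.2, 0.7, 0.1]
width: 0.0872
grip_force: 0.0
[ 0.54547127 -0.19638131  0.27090376] [[-0.     1.     0.001]
 [ 1.     0.     0.001]] [ 0.11317011 -0.19640079  0.63832091]
```

View pics/w2.png

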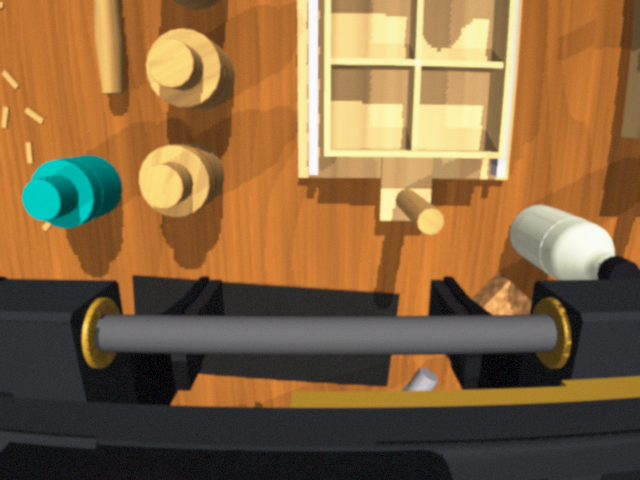

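View pics/t2.png

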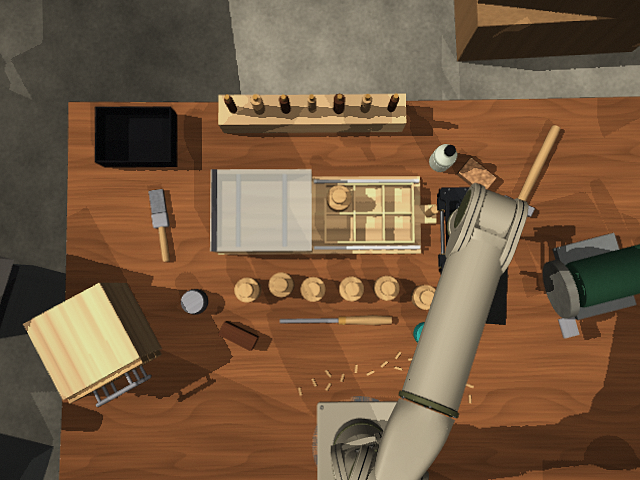

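The top view shows the tray fully drawn, with one racked blank at (340,197), in the +x,+y cell. The rightmost blank has been knocked to about (425,297). The wrist view shows tenon tops at (168,184) and (175,65).

```bash
cat >> h.py <<'E'
def tenon(c,P,z=.09,win=.03,r=.019):
    """tenon/post top circle near P (x,y) -> world"""
    p=proj(c,[[P[0],P[1],z]])[0]; d=(np.array([P[0],P[1],z])-c["t"])@c["R"][:,2]; f=c["K"][0,0]; rp=f*r/d; w=f*win/d+rp
    x0,y0=np.maximum((p-w).astype(int),0); x1,y1=(p+w).astype(int)
    g=cv2.cvtColor(c["img"],cv2.COLOR_BGR2GRAY)[y0:y1,x0:x1]; k=4
    if g.size==0: return None
    g=cv2.resize(g,None,fx=k,fy=k,interpolation=cv2.INTER_CUBIC)
    h=cv2.HoughCircles(cv2.GaussianBlur(g,(0,0),2),cv2.HOUGH_GRADIENT_ALT,1,10*k,param1=80,param2=.5,minRadius=int(.88*k*rp),maxRadius=int(1.1*k*rp)+1)
    if h is None: return None
    return [(ray(c,[((u+.5)/k-.5+x0,(v+.5)/k-.5+y0)],z)[0,:2].round(4).tolist(),round(q/k/rp,2)) for u,v,q in h.reshape(-1,3)]
E
python3 - <<'E'
from h import *
w=grab("wrist"); t=grab("top")
print("w eye", ray(w,[(168,184),(175,65)],.09).round(4).tolist())
print("tray corners", ray(w,[(325,155),(503,153),(414,154),(413,64)],.056).round(4).tolist(),"handle",ray(w,[(429,220)],.126).round(4))
print("rail",ray(w,[(301,178),(302,0)],.03).round(4).tolist())
for p in ray(t,[(246,289),(281,284),(313,288),(351,288),(387,287),(426,297),(340,196)],.09): print(p[:2].round(3),"top",tenon(t,p),"wrist",tenon(w,p))
print(tenon(t,(.626,-.195),.126,r=.011),tenon(w,(.626,-.195),.126,r=.011))
print(tenon(t,(.668,.05),.109))
E
```

```text
w eye [[0.4146, -0.1718, 0.09], [0.4276, -0.0776, 0.09]]
tray corners [[0.5453, -0.151, 0.056], [0.7063, -0.1477, 0.056], [0.6248, -0.1497, 0.056], [0.6206, -0.0731, 0.056]] handle [[ 0.6241 -0.1944  0.126 ]]
rail [[0.5222, -0.1746, 0.03], [0.5248, -0.0149, 0.03]]
[0.422 0.299] top [([0.421, 0.3021], np.float64(0.95))] wrist [([0.433, -0.0785], np.float64(1.05))]
[0.434 0.207] top [([0.433, 0.21], np.float64(0.91))] wrist None
[0.423 0.123] top [([0.419, 0.1251], np.float64(0.95))] wrist None
[0.422 0.024] top [([0.4186, 0.0222], np.float64(0.96))] wrist None
[ 0.423 -0.07 ] top [([0.4217, -0.0714], np.float64(0.93))] wrist [([0.4221, -0.0766], np.float64(0.94))]
[ 0.396 -0.172] top None wrist [([0.3969, -0.1789], np.float64(0.93))]
[0.665 0.05 ] top [([0.6658, 0.0515], np.float64(0.96))] wrist None
None [([0.6243, -0.1957], np.float64(0.91))]
[([0.663, 0.052], np.float64(0.94))]
```

Run:
```python
from h import *
w=grab("wrist"); t=grab("top"); im=w["img"].copy()
for p in ((.4217,-.0714),(.3969,-.1789),(.4221,-.0766)):
    print(tenon(w,p),tenon(t,p)); q=proj(w,[[*p,.09]])[0]; cv2.circle(im,tuple(int(v) for v in q.round()),3,(0,0,255),-1)
cv2.imwrite("pics/w3.png",np.hstack([cv2.resize(im[0:260,0:330],None,fx=1.2,fy=1.2),cv2.resize(t["img"][270:335,330:440],(400,312))]))
```

```text
None [([0.4223, -0.0721], np.float64(0.95))]
[([0.3975, -0.1793], np.float64(0.92))] [([0.3967, -0.1728], np.float64(1.02))]
None [([0.4223, -0.0721], np.float64(0.95))]
```

View pics/w3.png

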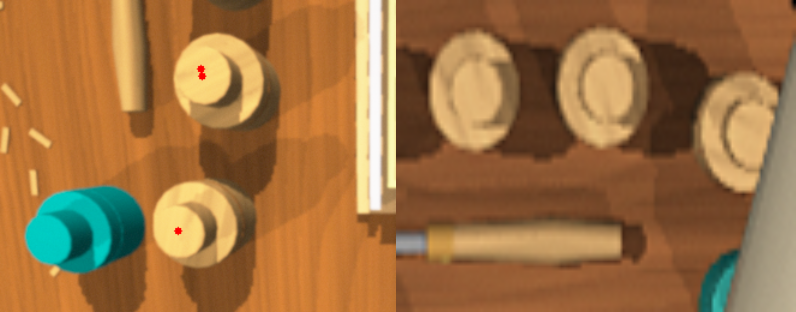

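The knocked blank has settled at about (0.397,-0.176), next to the turquoise decoy. The wrist and top views disagree by about 6 mm in y, so I'll settle that by closing along y on this blank.

```bash
python3 -m crank '.025 -.185 0 0 1;.025 -.185 0 0 1;.025 -.185 0 0 1;.025 -.185 0 0 1;0 0 .2 -.09 1;0 0 .2 -.09 1;0 0 0 -.09 1;0 0 0 -.09 1;0 0 0 -.09 1;0 0 0 -.09 1';  python3 -m crank '0 0 0 -.09 1;0 0 0 -.09 1;0 0 0 -.09 1;0 0 0 -.09 1;0 0 0 -.09 1;0 0 0 -.01 1;0 0 0 0 1;0 0 0 0 1'
python3 - <<'E'
from h import *
w=grab("wrist"); s=read_state();print(s["ee_pos"],s["joint_positions"].round(2),R.from_quat(s["eef_rot"]).as_matrix().round(3)[:2])
print(tenon(w,(.397,-.176)),tenon(w,(.422,-.074)));cv2.imwrite("pics/w4.png",w["img"])
E
```

```text
time: 9.6
ee_pos: [0.3973, -0.1769, 0.1906]
eef_rot: [0.351, 0.936, -0.0, 0.0]
ft_force: [0.2, 0.2, 0.2]
width: 0.0873
grip_force: 0.0
time: 10.4
ee_pos: [0.3971, -0.1768, 0.1905]
eef_rot: [0.002, 1.0, -0.0, -0.0]
ft_force: [0.6, 0.2, 0.1]
width: 0.0873
grip_force: 0.0
[ 0.39701902 -0.17673978  0.19051008] [-0.48 -0.15  0.74  2.01  0.11  1.24  1.79] [[-1.     0.003 -0.   ]
 [ 0.003  1.    -0.   ]]
[([0.3968, -0.1779], np.float64(1.04))] None
```

```bash
python3 -m crank '0 0 .2 0 1;0 0 .22 0 1;0 0 .2 0 1;0 0 0 0 1;0 0 0 0 -1;0 0 0 0 -1;0 0 0 0 -1;0 0 0 0 -1;0 0 0 0 -1;0 0 0 0 -1' 10;  python3 -m crank '0 0 0 0 -1;0 0 0 0 -1;0 0 0 0 -1;0 0 0 0 -1'
python3 - <<'E'
from h import *
w=grab("wrist"); s=read_state();print(s["ee_pos"])
print(tenon(w,s["ee_pos"]));cv2.imwrite("pics/w5.png",w["img"])
E
```

```text
time: 11.45
ee_pos: [0.3972, -0.1766, 0.0669]
eef_rot: [0.0, 1.0, 0.0, 0.0]
ft_force: [-0.2, 0.8, 0.4]
width: 0.047
grip_force: 0.0
time: 11.85
ee_pos: [0.397, -0.1768, 0.0666]
eef_rot: [0.0, 1.0, -0.0, 0.0]
ft_force: [0.8, -0.2, 0.5]
width: 0.0377
grip_force: 9.9
[ 0.39707824 -0.17679899  0.06657617]
None
```

View pics/w5.png

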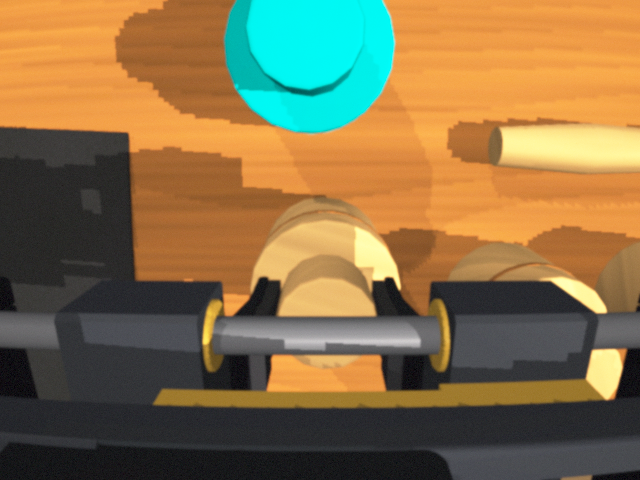

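The blank is gripped, with the opening reading 37.7 mm. Next I lift and weigh it.

```bash
python3 -m crank '0 0 -.1 0 -1;0 0 -.2 0 -1;0 0 -.2 0 -1;0 0 -.1 0 -1;0 0 0 0 -1;0 0 0 0 -1;0 0 0 0 -1' 20; for i in 1 2 3 4 5 6; do python3 -m crank '0 0 0 0 -1' | grep ft_f; done; python3 -c "
from h import *
print(read_state()['ee_pos'])"
```

```text
time: 12.6
ee_pos: [0.3961, -0.1764, 0.1852]
eef_rot: [0.0, 1.0, 0.0, -0.001]
ft_force: [-0.5, 0.6, -1.5]
width: 0.0379
grip_force: 19.9
ft_force: [0.4, -0.4, -0.9]
ft_force: [0.6, 0.2, -1.5]
ft_force: [-0.1, -0.2, -1.0]
ft_force: [-0.7, 0.4, -1.2]
ft_force: [0.7, -0.3, -1.9]
ft_force: [-0.5, 0.9, -2.1]
[ 0.3969708  -0.17669076  0.18649634]
```

That averages about 1.45 N, so it is dry. Place it on the mat at slot x=-0.095, world (0.375,-0.345).

```bash
python3 -m crank '.0275 -.21 0 0 -1;.0275 -.21 0 0 -1;.0275 -.21 0 0 -1;.0275 -.21 0 0 -1;0 0 .15 0 -1;0 0 .2 0 -1;0 0 .15 0 -1;0 0 .08 0 -1;0 0 0 0 -1;0 0 0 0 -1'; python3 -m crank '0 0 .005 0 -1;0 0 .003 0 -1;0 0 0 0 -1'
```

```text
time: 14.2
ee_pos: [0.3749, -0.3447, 0.0706]
eef_rot: [0.0, 1.0, 0.0, -0.0]
ft_force: [1.0, 0.0, -1.1]
width: 0.0374
grip_force: 20.0
time: 14.5
ee_pos: [0.3753, -0.3445, 0.0693]
eef_rot: [-0.0, 1.0, 0.0, 0.0]
ft_force: [0.1, -0.2, -1.3]
width: 0.0377
grip_force: 20.0
```

```bash
python3 -m crank '0 0 0 0 .3;0 0 0 0 .3;0 0 0 0 .3;0 0 -.15 0 .3;0 0 -.25 0 .3;0 0 -.2 0 1'; python3 -m crank '-.039 .226 0 0 1;-.039 .226 0 0 1;-.039 .226 0 0 1;-.039 .226 0 0 1;-.039 .226 0 0 1;-.039 .226 0 0 1;0 0 0 0 1;0 0 0 0 1;0 0 0 0 1'
cat > look.py <<'E'
from h import *; import sys
P=tuple(map(float,sys.argv[1:3])); w=grab("wrist"); t=grab("top"); s=read_state(); e=s["ee_pos"]
print(e.round(4),s["ft_force"].round(2),R.from_quat(s["eef_rot"]).as_matrix().round(3)[0,:2],"wrist",tenon(w,P),"top",tenon(t,P))
if len(sys.argv)>3: cv2.imwrite(sys.argv[3],w["img"])
E
python3 look.py .422 -.074 pics/w6.png
```

```text
time: 15.1
ee_pos: [0.3745, -0.3453, 0.1908]
eef_rot: [0.001, 1.0, -0.0, -0.0]
ft_force: [0.8, -0.0, -0.5]
width: 0.0596
grip_force: 0.0
time: 16.0
ee_pos: [0.4217, -0.0745, 0.189]
eef_rot: [0.001, 1.0, 0.0, 0.0]
ft_force: [0.6, -0.5, 0.3]
width: 0.0871
grip_force: 0.0
[ 0.4217 -0.0747  0.189 ] [ 0.39  0.33 -0.09] [-1.     0.003] wrist None top None
```

View pics/w6.png

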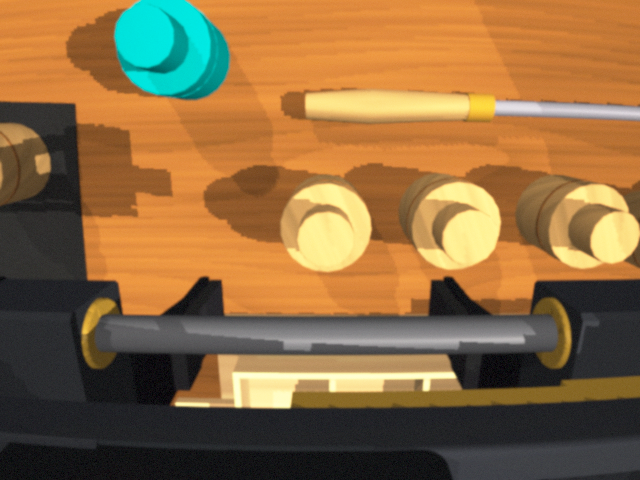

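The tenon top is at (325,237) in the wrist image, and the next ones are at (467,235) and (613,235). I'll loosen the Hough thresholds.

```bash
sed -i 's/param1=80,param2=.5/param1=40,param2=.2/' h.py
python3 - <<'E'
from h import *
w=grab("wrist"); 
print(ray(w,[(325,237),(467,235),(613,235)],.09).round(4).tolist())
for p in ((.422,-.074),(.42,.023)): print(tenon(w,p))
E
```

```text
[[0.4204, -0.076, 0.09], [0.4193, 0.0167, 0.09], [0.4194, 0.1196, 0.09]]
None
[([0.4215, 0.0177], np.float64(0.92))]
```

```bash
python3 -m crank '0 0 .2 0 1;0 0 .21 0 1;0 0 .2 0 1;0 0 0 0 1;0 0 0 0 -1;0 0 0 0 -1;0 0 0 0 -1;0 0 0 0 -1;0 0 0 0 -1;0 0 0 0 -1' 20;  python3 -m crank '0 0 0 0 -1;0 0 0 0 -1;0 0 0 0 -1;0 0 0 0 -1;0 0 -.1 0 -1;0 0 -.2 0 -1;0 0 -.2 0 -1;0 0 -.1 0 -1;0 0 0 0 -1;0 0 0 0 -1'; for i in 1 2 3 4 5 6; do python3 -m crank '0 0 0 0 -1' | grep ft_f; done; python3 look.py .422 -.074
```

```text
time: 17.15
ee_pos: [0.422, -0.0734, 0.0673]
eef_rot: [0.0, 1.0, 0.0, 0.0]
ft_force: [0.4, -0.3, 0.2]
width: 0.0468
grip_force: 0.0
time: 18.15
ee_pos: [0.4215, -0.0734, 0.1863]
eef_rot: [0.0, 1.0, 0.0, -0.0]
ft_force: [-0.3, 0.2, -2.3]
width: 0.0377
grip_force: 19.9
ft_force: [-0.1, -0.7, -1.4]
ft_force: [0.4, 0.3, -2.0]
ft_force: [-0.5, -0.9, -1.3]
ft_force: [-0.9, 0.2, -1.7]
ft_force: [0.1, 0.3, -1.5]
ft_force: [-0.2, 0.2, -0.6]
[ 0.4218 -0.0735  0.1869] [-0.06  0.21 -1.8 ] [-1.  0.] wrist None top None
```

```bash
python3 -m crank '-.04 -.232 0 0 -1;-.04 -.232 0 0 -1;-.04 -.232 0 0 -1;-.04 -.232 0 0 -1;-.04 -.232 0 0 -1;-.04 -.232 0 0 -1;0 0 .2 0 -1;0 0 .2 0 -1;0 0 .18 0 -1;0 0 0 0 -1'; python3 -m crank '0 0 .005 0 -1;0 0 0 0 -1;0 0 0 0 -1'; python3 -m crank '0 0 0 0 .3;0 0 0 0 .3;0 0 0 0 .3;0 0 -.15 0 .3;0 0 -.25 0 .3;0 0 -.2 0 1;0 0 0 0 1;0 0 0 0 1'; python3 look.py .47 -.352 pics/w7.png
```

```text
time: 19.85
ee_pos: [0.468, -0.3511, 0.0671]
eef_rot: [0.0, 1.0, 0.001, -0.002]
ft_force: [-0.6, 0.6, -0.7]
width: 0.0375
grip_force: 27.4
time: 20.15
ee_pos: [0.4705, -0.352, 0.0712]
eef_rot: [-0.0, 1.0, -0.0, 0.001]
ft_force: [-0.3, -0.5, -0.9]
width: 0.0375
grip_force: 27.4
time: 20.95
ee_pos: [0.4701, -0.352, 0.1906]
eef_rot: [0.0, 1.0, -0.0, 0.001]
ft_force: [-0.3, 0.6, -0.2]
width: 0.0729
grip_force: 0.0
[ 0.4694 -0.3514  0.1889] [-0.24  0.84  0.41] [-1.  0.] wrist [([0.4734, -0.3528], np.float64(1.04))] top None
```

View pics/w7.png

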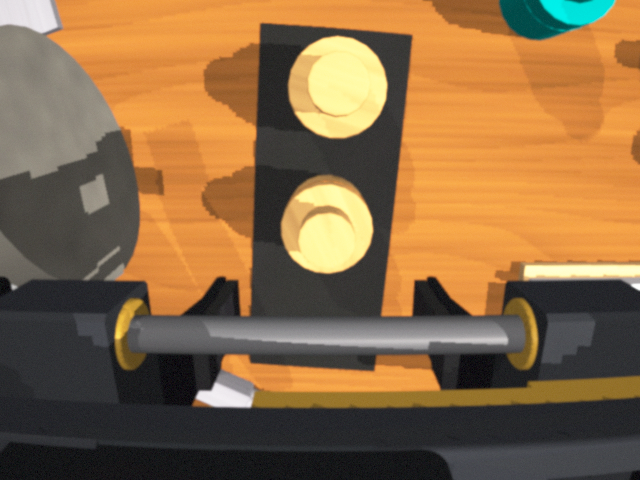

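Both dry blanks stand well inside the mat. Next is blank d at about (0.420,0.020).

```bash
python3 -m crank '.031 .2325 0 0 1;.031 .2325 0 0 1;.031 .2325 0 0 1;.031 .2325 0 0 1;.031 .2325 0 0 1;.031 .2325 0 0 1;.031 .2325 0 0 1;.031 .2325 0 0 1;0 0 0 0 1;0 0 0 0 1'; python3 look.py .42 .02; python3 -m crank '0 0 .2 0 1;0 0 .21 0 1;0 0 .2 0 1;0 0 0 0 1;0 0 0 0 -1;0 0 0 0 -1;0 0 0 0 -1;0 0 0 0 -1;0 0 0 0 -1;0 0 0 0 -1' 20;  python3 -m crank '0 0 0 0 -1;0 0 0 0 -1;0 0 0 0 -1;0 0 0 0 -1;0 0 -.1 0 -1;0 0 -.2 0 -1;0 0 -.2 0 -1;0 0 -.1 0 -1;0 0 0 0 -1;0 0 0 0 -1'; for i in 1 2 3 4 5 6; do python3 -m crank '0 0 0 0 -1' | grep ft_f; done; python3 look.py .422 .02
```

```text
time: 22.05
ee_pos: [0.4198, 0.019, 0.1892]
eef_rot: [-0.001, 1.0, -0.001, -0.001]
ft_force: [0.3, -0.1, 0.2]
width: 0.0867
grip_force: 0.0
[0.4203 0.0174 0.1895] [-0.1  -0.22 -0.65] [-1.     0.002] wrist None top None
time: 23.15
ee_pos: [0.4207, 0.0185, 0.0684]
eef_rot: [0.0, 1.0, 0.0, 0.0]
ft_force: [0.2, 0.2, -0.4]
width: 0.0469
grip_force: 0.0
time: 24.15
ee_pos: [0.4203, 0.0183, 0.1874]
eef_rot: [0.0, 1.0, 0.0, -0.0]
ft_force: [0.1, 0.2, -2.5]
width: 0.0376
grip_force: 19.9
ft_force: [-0.7, -0.8, -1.8]
ft_force: [-0.5, -0.1, -1.2]
ft_force: [0.9, 0.2, -1.3]
ft_force: [0.2, -0.2, -1.4]
ft_force: [-0.5, -0.4, -1.3]
ft_force: [0.8, 0.6, -1.4]
[0.4205 0.0184 0.188 ] [ 0.38 -0.32 -2.07] [-1.  0.] wrist None top None
```

That is about 1.4 N again, so dry. It goes to slot +0.095, world (0.565,-0.359).

```bash
python3 -m crank '-.08 -.21 0 0 -1;-.08 -.21 0 0 -1;-.08 -.21 0 0 -1;-.08 -.21 0 0 -1;-.08 -.21 0 0 -1;-.08 -.21 0 0 -1;-.08 -.21 0 0 -1;-.08 -.21 0 0 -1;-.08 -.207 0 0 -1;0 0 0 0 -1'; python3 -m crank '0 0 .2 0 -1;0 0 .2 0 -1;0 0 .15 0 -1;0 0 .03 0 -1;0 0 0 0 -1;0 0 0 0 -1;0 0 0 0 -1'; python3 -m crank '0 0 .004 0 -1;0 0 0 0 -1;0 0 0 0 .3;0 0 0 0 .3;0 0 0 0 .3;0 0 -.15 0 .3;0 0 -.25 0 .3;0 0 -.2 0 1;0 0 0 0 1;0 0 0 0 1'; python3 look.py .565 -.359
```

```text
time: 25.85
ee_pos: [0.5624, -0.366, 0.1865]
eef_rot: [0.004, 1.0, -0.002, -0.002]
ft_force: [-1.3, 0.1, -0.4]
width: 0.0371
grip_force: 20.0
time: 26.55
ee_pos: [0.5647, -0.3591, 0.0726]
eef_rot: [0.0, 1.0, -0.0, 0.0]
ft_force: [-0.5, -0.1, -0.8]
width: 0.0376
grip_force: 20.0
time: 27.55
ee_pos: [0.5647, -0.3594, 0.1921]
eef_rot: [0.0, 1.0, -0.0, 0.001]
ft_force: [0.6, 0.6, -0.6]
width: 0.0734
grip_force: 0.0
[ 0.5641 -0.3586  0.1901] [-0.05 -0.04 -0.55] [-1.  0.] wrist [([0.5673, -0.3603], np.float64(0.99))] top None
```

Run:
```python
from h import *
t=grab("top"); im=t["img"]
cv2.imwrite("pics/t3.png",cv2.resize(im[165:260,305:440],(800,563),interpolation=cv2.INTER_CUBIC))
print(tenon(t,(.6245,-.195),.126,r=.011,win=.02))
# predicted tray for yaw .01 centre (.6255,-.030)
```

```text
[([0.6241, -0.1923], np.float64(0.95))]
```

View pics/t3.png

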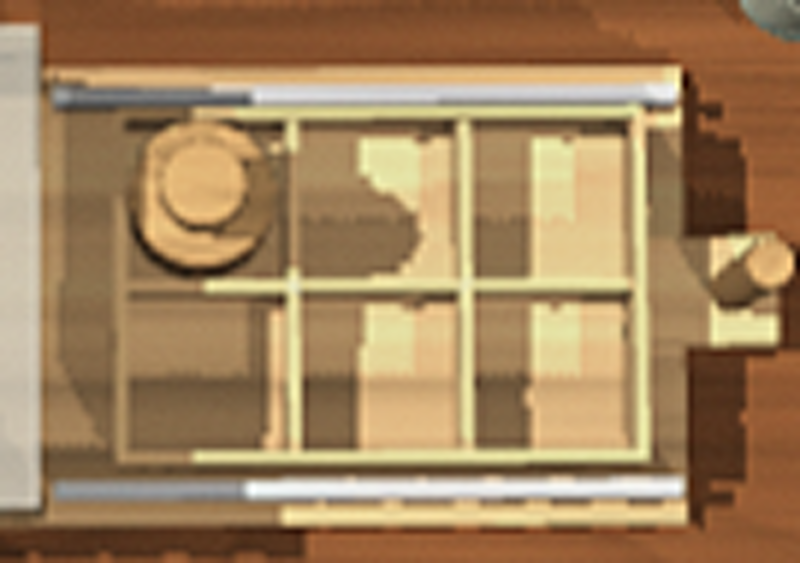

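The zoomed top view shows divider crossings at (293,286) and (466,286) and wall junctions around them. I'll fit the tray pose from these.

Run:
```python
from h import *
t=grab("top")
px=[(123,288),(293,286),(466,286),(641,286),(293,113),(466,113),(638,113),(294,459),(466,458),(643,457)]
L=np.array([(0,.1185),(0,.0395),(0,-.0395),(0,-.1185),(.079,.0395),(.079,-.0395),(.079,-.1185),(-.079,.0395),(-.079,-.0395),(-.079,-.1185)])
W=ray(t,[(305+(x+.5)*135/800-.5,165+(y+.5)*95/563-.5) for x,y in px],.056)[:,:2]
a=L-L.mean(0);b=W-W.mean(0); U,S,V=np.linalg.svd(a.T@b); Rm=(U@V).T
c=W.mean(0)-Rm@L.mean(0); print("centre",c,"yaw",np.arctan2(Rm[1,0],Rm[0,0]),"res",((L@Rm.T+c)-W).round(4).tolist(),"scale",S.sum()/(a**2).sum())
for x in(-.0395,.0395):
    for y in(-.079,0,.079): print((x,y),(Rm@[x,y]+c).round(4))
print("handle",Rm@[0,-.165]+c)
```

```text
centre [ 0.62332723 -0.02814329] yaw -0.007701266574285094 res [[0.0008, 0.0013], [0.0, -0.0002], [0.0002, -0.0004], [0.0004, 0.0002], [-0.0005, 0.0002], [-0.0003, 0.0002], [0.0, -0.0003], [0.0, -0.0002], [-0.0003, -0.0011], [-0.0005, 0.0002]] scale 0.9979560955359486
(-0.0395, -0.079) [ 0.5832 -0.1068]
(-0.0395, 0) [ 0.5838 -0.0278]
(-0.0395, 0.079) [0.5844 0.0512]
(0.0395, -0.079) [ 0.6622 -0.1074]
(0.0395, 0) [ 0.6628 -0.0284]
(0.0395, 0.079) [0.6634 0.0506]
handle [ 0.62205654 -0.1931384 ]
```

```bash
python3 -m crank '.0657 .218 0 0 1;.0657 .218 0 0 1;.0657 .218 0 0 1;.0657 .218 0 0 1;.0657 .218 0 0 1;.0657 .218 0 0 1;.0657 .218 0 0 1;.0657 .218 0 0 1;.0657 .218 0 0 1;.0657 .218 0 0 1';python3 -m crank '.0657 .218 0 0 1;0 0 0 0 1;0 0 0 0 1;0 0 0 0 1'; python3 look.py .42 .122 pics/w8.png
```

```text
time: 28.75
ee_pos: [0.4372, 0.0633, 0.1925]
eef_rot: [0.0, 1.0, 0.001, 0.0]
ft_force: [0.9, -0.3, -0.2]
width: 0.0872
grip_force: 0.0
time: 29.15
ee_pos: [0.4255, 0.1037, 0.1921]
eef_rot: [0.001, 1.0, -0.001, -0.0]
ft_force: [0.4, -0.1, -0.4]
width: 0.0868
grip_force: 0.0
[0.4256 0.1036 0.1923] [-0.1  -0.07  0.45] [-1.     0.004] wrist None top None
```

View pics/w8.png

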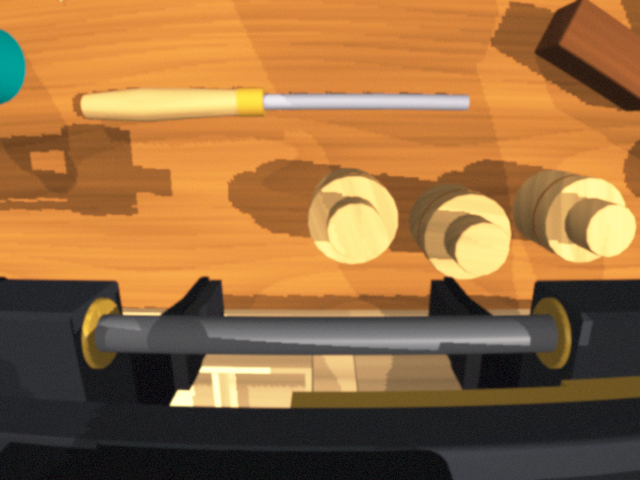

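The tenons of c, b and a are at (357,230), (481,247) and (608,231), which puts c at (0.420,0.122).

```bash
python3 -m crank '.027 .094 0 0 1;0 0 .2 0 1;0 0 .21 0 1;0 0 .21 0 1;0 0 0 0 1;0 0 0 0 -1;0 0 0 0 -1;0 0 0 0 -1;0 0 0 0 -1;0 0 0 0 -1' 20;  python3 -m crank '0 0 0 0 -1;0 0 0 0 -1;0 0 0 0 -1;0 0 0 0 -1;0 0 0 0 -1'; python3 -m crank '0 0 -.1 0 -1;0 0 -.2 0 -1;0 0 -.2 0 -1;0 0 -.1 0 -1;0 0 0 0 -1;0 0 0 0 -1'; for i in 1 2 3 4 5 6; do python3 -m crank '0 0 0 0 -1' | grep ft_f; done; python3 look.py .422 .02
```

```text
time: 30.25
ee_pos: [0.4204, 0.1239, 0.0692]
eef_rot: [0.001, 1.0, 0.001, 0.001]
ft_force: [-0.9, 0.6, -0.3]
width: 0.0552
grip_force: 0.0
time: 30.75
ee_pos: [0.4201, 0.1234, 0.0685]
eef_rot: [0.001, 1.0, -0.0, 0.0]
ft_force: [-0.2, -0.4, 3.0]
width: 0.0377
grip_force: 20.0
time: 31.35
ee_pos: [0.4195, 0.1235, 0.1876]
eef_rot: [0.001, 1.0, -0.0, -0.0]
ft_force: [0.0, -0.8, -3.5]
width: 0.0371
grip_force: 20.2
ft_force: [-0.2, 1.0, -4.0]
ft_force: [-0.2, -0.3, -3.0]
ft_force: [-0.5, 0.2, -2.9]
ft_force: [-0.8, -0.3, -2.6]
ft_force: [-0.3, 0.3, -2.9]
ft_force: [0.1, 1.1, -3.5]
[0.42   0.1235 0.1884] [ 0.19  1.   -2.31] [-1.     0.002] wrist None top None
```

That is about 3.1 N, so damp. It goes to cell (-0.0395, 0), world (0.585,-0.031).

```bash
python3 -m crank '-.138 -.1285 0 0 -1;-.138 -.1285 0 0 -1;-.138 -.1285 0 0 -1;-.138 -.1285 0 0 -1;-.138 -.1285 0 0 -1;-.137 -.1285 0 0 -1;0 0 .2 0 -1;0 0 .05 0 -1;0 0 0 0 -1;0 0 0 0 -1'
python3 - <<'E'
from h import *
s=read_state(); print(s["ee_pos"]); w=grab("wrist"); 
cv2.imwrite("pics/w9.png",w["img"]); c=grab("scene"); cv2.imwrite("pics/s9.png",cv2.resize(c["img"][220:400,230:460],(800,626))[:600])
E
```

```text
time: 33.05
ee_pos: [0.585, -0.0296, 0.1396]
eef_rot: [0.0, 1.0, -0.0, 0.0]
ft_force: [0.6, 0.3, -1.6]
width: 0.0371
grip_force: 20.0
[ 0.58498432 -0.02963505  0.13963726]
```

View pics/s9.png

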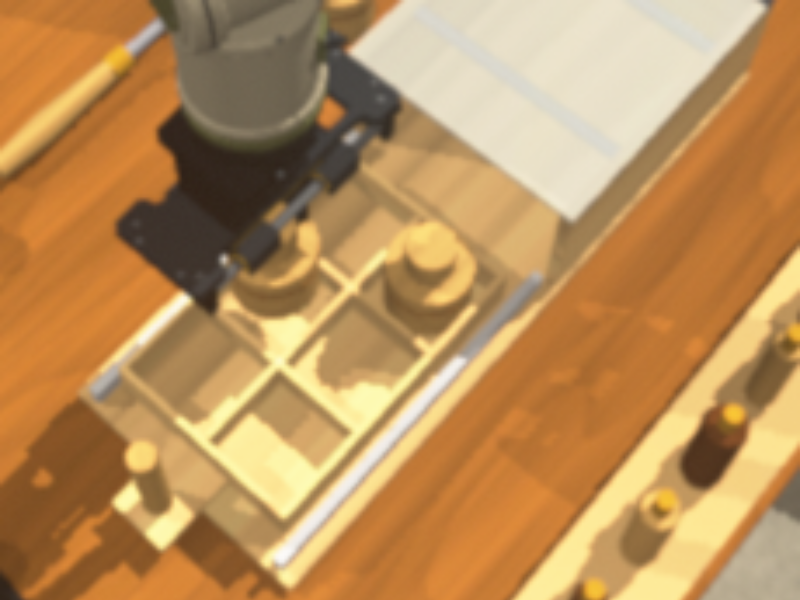

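The scene view shows the held blank above the middle cell of the near (-x) column. Lower it gently.

```bash
python3 -m crank '0 -.005 .05 0 -1;0 0 .05 0 -1;0 0 .05 0 -1;0 0 0 0 -1;0 0 0 0 -1';python3 -m crank '0 0 .03 0 -1;0 0 .03 0 -1;0 0 .03 0 -1;0 0 0 0 -1;0 0 0 0 -1'; python3 -m crank '0 0 .005 0 -1;0 0 .005 0 -1;0 0 0 0 -1;0 0 0 0 -1'
```

```text
time: 33.65
ee_pos: [0.5846, -0.0318, 0.1083]
eef_rot: [0.001, 1.0, -0.001, -0.0]
ft_force: [-0.3, 1.1, -2.7]
width: 0.0373
grip_force: 20.0
time: 34.15
ee_pos: [0.5847, -0.0317, 0.0905]
eef_rot: [0.001, 1.0, -0.0, -0.0]
ft_force: [0.9, -0.5, -2.5]
width: 0.0376
grip_force: 20.0
time: 34.55
ee_pos: [0.5848, -0.0317, 0.0887]
eef_rot: [0.001, 1.0, -0.0, 0.0]
ft_force: [0.7, -0.2, -3.2]
width: 0.0377
grip_force: 20.0
```

```bash
python3 -m crank '0 0 .004 0 -1;0 0 0 0 -1;0 0 0 0 .3;0 0 0 0 .3;0 0 0 0 .3;0 0 0 0 .3;0 0 -.1 0 .3;0 0 -.2 0 .3;0 0 -.2 0 .3;0 0 -.01 0 1'; python3 -m crank '.1275 .199 0 0 1;.1275 .199 0 0 1;.1275 .199 0 0 1;.1275 .199 0 0 1;.1275 .199 0 0 1;.1275 .199 0 0 1;0 0 0 0 1;0 0 0 0 1;0 0 0 0 1'; python3 look.py .432 .207 pics/w10.png
python3 - <<'E'
from h import *
t=grab("top"); print(tenon(t,(.582,-.028),.109),tenon(t,(.663,.051),.109))
w=grab("wrist"); g=cv2.cvtColor(w["img"],cv2.COLOR_BGR2GRAY)[170:275,280:400]
h=cv2.HoughCircles(cv2.resize(g,None,fx=4,fy=4),cv2.HOUGH_GRADIENT,1,40,param1=80,param2=18,minRadius=100,maxRadius=130)
if h is not None: print([(ray(w,[(280+u/4,170+v/4)],.09)[0,:2].round(4).tolist(),r/4) for u,v,r in h[0][:5]])
E
```

```text
time: 35.55
ee_pos: [0.587, -0.0324, 0.1946]
eef_rot: [0.001, 1.0, -0.0, 0.004]
ft_force: [0.2, 0.3, -0.9]
width: 0.0599
grip_force: 0.0
time: 36.45
ee_pos: [0.4365, 0.201, 0.1898]
eef_rot: [0.002, 1.0, -0.0, 0.0]
ft_force: [-0.4, -0.8, -0.3]
width: 0.087
grip_force: 0.0
[0.4368 0.2005 0.1898] [ 0.06  0.79 -0.77] [-1.     0.005] wrist None top None
[([0.584, -0.0293], np.float64(0.95))] [([0.6637, 0.0539], np.float64(0.92))]
[([0.4339, 0.2101], np.float32(31.8))]
```

View pics/w10.png

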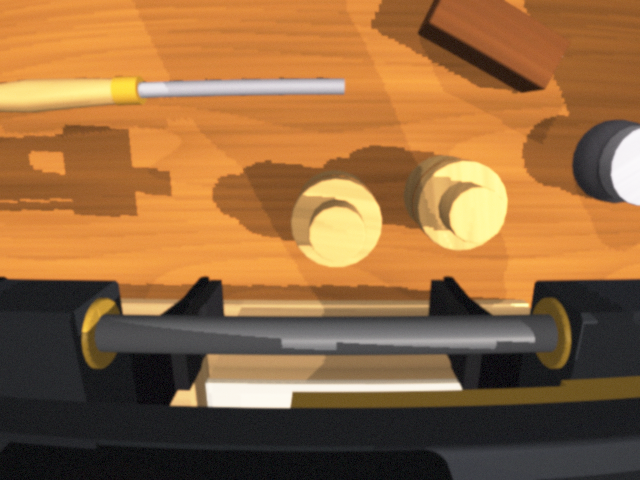

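b's tenon is at (336,230), giving (0.432,0.206). a's tenon is at (474,213), giving (0.420,0.297).

```bash
python3 -m crank '.024 .03 0 0 1;0 0 .2 0 1;0 0 .2 0 1;0 0 .21 0 1;0 0 0 0 1;0 0 0 0 -1;0 0 0 0 -1;0 0 0 0 -1;0 0 0 0 -1;0 0 0 0 -1' 20;  python3 -m crank '0 0 0 0 -1;0 0 0 0 -1;0 0 0 0 -1;0 0 0 0 -1;0 0 0 0 -1'; python3 -m crank '0 0 -.1 0 -1;0 0 -.2 0 -1;0 0 -.2 0 -1;0 0 -.1 0 -1;0 0 0 0 -1;0 0 0 0 -1'; for i in 1 2 3 4 5 6; do python3 -m crank '0 0 0 0 -1' | grep ft_f; done; python3 look.py .432 .206
```

```text
time: 37.65
ee_pos: [0.4314, 0.2086, 0.0687]
eef_rot: [0.001, 1.0, 0.0, 0.001]
ft_force: [-0.8, 0.3, -0.2]
width: 0.0552
grip_force: 0.0
time: 38.15
ee_pos: [0.4313, 0.2081, 0.068]
eef_rot: [0.001, 1.0, -0.0, 0.0]
ft_force: [-1.8, 1.1, 3.6]
width: 0.0377
grip_force: 20.0
time: 38.75
ee_pos: [0.4305, 0.2084, 0.1871]
eef_rot: [0.0, 1.0, 0.0, -0.0]
ft_force: [-0.3, -0.0, -3.2]
width: 0.0376
grip_force: 20.0
ft_force: [0.2, 0.3, -2.7]
ft_force: [0.1, -0.2, -3.1]
ft_force: [-0.3, 0.4, -2.7]
ft_force: [0.7, 0.1, -2.8]
ft_force: [0.6, 0.7, -4.0]
ft_force: [1.1, 0.5, -2.8]
[0.4312 0.208  0.1879] [ 0.55 -0.32 -3.06] [-1.     0.002] wrist None top None
```

Damp, about 3 N. It goes to cell (-0.0395,-0.079), world (0.585,-0.110).

```bash
python3 -m crank '0 0 -.1 0 -1;-.0964 -.1986 0 0 -1;-.0964 -.1986 0 0 -1;-.0964 -.1986 0 0 -1;-.0964 -.1986 0 0 -1;-.0964 -.1986 0 0 -1;-.0964 -.1986 0 0 -1;-.0964 -.1986 0 0 -1;-.0964 -.1986 0 0 -1;0 0 0 0 -1'; python3 -m crank '0 0 .15 0 -1;0 0 .15 0 -1;0 0 0 0 -1;0 0 0 0 -1;0 0 0 0 -1'
```

```text
time: 40.45
ee_pos: [0.5819, -0.1134, 0.2086]
eef_rot: [0.007, 1.0, -0.003, 0.001]
ft_force: [-1.5, -0.8, -2.3]
width: 0.0374
grip_force: 20.0
time: 40.95
ee_pos: [0.5831, -0.1042, 0.1503]
eef_rot: [0.001, 1.0, -0.001, 0.001]
ft_force: [0.5, 0.2, -3.3]
width: 0.0375
grip_force: 20.0
```

```bash
python3 -m crank '-.011 -.028 0 0 -1;0 0 .1 0 -1;0 0 .07 0 -1;0 0 .03 0 -1;0 0 0 0 -1;0 0 0 0 -1';python3 -m crank '0 0 .03 0 -1;0 0 .03 0 -1;0 0 .03 0 -1;0 0 0 0 -1;0 0 0 0 -1'; python3 -m crank '0 0 .005 0 -1;0 0 .005 0 -1;0 0 0 0 -1;0 0 0 0 -1'
```

```text
time: 41.55
ee_pos: [0.5847, -0.1099, 0.1092]
eef_rot: [0.001, 1.0, -0.001, 0.001]
ft_force: [0.2, 0.1, -3.0]
width: 0.0376
grip_force: 20.0
time: 42.05
ee_pos: [0.5844, -0.1099, 0.0906]
eef_rot: [0.001, 1.0, -0.001, 0.0]
ft_force: [-0.3, 0.1, -2.4]
width: 0.0379
grip_force: 20.0
time: 42.45
ee_pos: [0.5845, -0.1098, 0.0888]
eef_rot: [0.001, 1.0, -0.001, 0.001]
ft_force: [-0.2, 0.2, -2.7]
width: 0.0377
grip_force: 20.0
```

```bash
python3 -m crank '0 0 .004 0 -1;0 0 0 0 -1;0 0 0 0 .3;0 0 0 0 .3;0 0 0 0 .3;0 0 0 0 .3;0 0 -.1 0 .3;0 0 -.2 0 .3;0 0 -.2 0 .3;0 0 -.01 0 1'; python3 -m crank '.082 .204 0 0 1;.082 .204 0 0 1;.082 .204 0 0 1;.082 .204 0 0 1;.082 .204 0 0 1;.082 .204 0 0 1;.082 .204 0 0 1;.082 .204 0 0 1;.082 .204 0 0 1;.082 .204 0 0 1'; python3 -m crank '0 0 0 0 1;0 0 0 0 1;0 0 0 0 1'
python3 - <<'E'
from h import *
s=read_state();print(s["ee_pos"])
t=grab("top"); print(tenon(t,(.584,-.107),.109),tenon(t,(.584,-.029),.109),tenon(t,(.663,.051),.109))
w=grab("wrist"); p=proj(w,[[.42,.298,.06]])[0]; d=w["t"][2]-.06; r=417*.033/d; a,b=(p-1.5*r).astype(int); g=cv2.cvtColor(w["img"],cv2.COLOR_BGR2GRAY)[max(b,0):int(p[1]+1.5*r),a:int(p[0]+1.5*r)]
for R_,z in ((.033,.06),(.019,.09)):
    q=417*R_/(w["t"][2]-z)
    h=cv2.HoughCircles(cv2.resize(g,None,fx=4,fy=4),cv2.HOUGH_GRADIENT,1,40,param1=80,param2=18,minRadius=int(q*3.6),maxRadius=int(q*4.4))
    if h is not None: print(z,[(ray(w,[(a+u/4,max(b,0)+v/4)],z)[0,:2].round(4).tolist(),float(r/4/q)) for u,v,r in h[0][:3]])
E
```

```text
time: 43.45
ee_pos: [0.5865, -0.1108, 0.1948]
eef_rot: [0.001, 1.0, -0.001, 0.004]
ft_force: [0.5, 0.2, -1.0]
width: 0.0596
grip_force: 0.0
time: 44.45
ee_pos: [0.42, 0.3004, 0.1892]
eef_rot: [0.001, 1.0, 0.0, 0.0]
ft_force: [1.3, 0.2, -0.0]
width: 0.0867
grip_force: 0.0
time: 44.75
ee_pos: [0.4218, 0.2974, 0.1891]
eef_rot: [0.002, 1.0, -0.001, 0.001]
ft_force: [-0.4, -0.2, 0.6]
width: 0.0872
grip_force: 0.0
[0.42175314 0.29736581 0.18911033]
[([0.5878, -0.1075], np.float64(0.95))] [([0.584, -0.0293], np.float64(0.93))] [([0.6623, 0.052], np.float64(0.96))]
0.06 [([0.42, 0.2993], 0.9433620249996876)]
```

```bash
python3 -m crank '.004 .005 0 0 1;0 0 .2 0 1;0 0 .2 0 1;0 0 .205 0 1;0 0 0 0 1;0 0 0 0 -1;0 0 0 0 -1;0 0 0 0 -1;0 0 0 0 -1;0 0 0 0 -1' 20;  python3 -m crank '0 0 0 0 -1;0 0 0 0 -1;0 0 0 0 -1;0 0 0 0 -1;0 0 0 0 -1'; python3 -m crank '0 0 -.1 0 -1;0 0 -.2 0 -1;0 0 -.2 0 -1;0 0 -.15 0 -1;0 0 0 0 -1;0 0 0 0 -1'; for i in 1 2 3 4 5 6; do python3 -m crank '0 0 0 0 -1' | grep ft_f; done; python3 look.py .432 .206
```

```text
time: 45.85
ee_pos: [0.4207, 0.3, 0.069]
eef_rot: [0.001, 1.0, 0.0, 0.001]
ft_force: [0.0, -0.1, -0.5]
width: 0.055
grip_force: 0.0
time: 46.35
ee_pos: [0.4206, 0.2995, 0.0683]
eef_rot: [0.001, 1.0, -0.001, 0.001]
ft_force: [-0.2, -1.0, 2.0]
width: 0.0374
grip_force: 20.0
time: 46.95
ee_pos: [0.4199, 0.3, 0.1978]
eef_rot: [0.001, 1.0, -0.0, 0.0]
ft_force: [-0.8, -0.3, -3.0]
width: 0.0375
grip_force: 20.0
ft_force: [0.4, -0.9, -3.8]
ft_force: [-0.2, 0.3, -3.3]
ft_force: [0.1, 0.8, -3.6]
ft_force: [1.0, 0.1, -3.1]
ft_force: [0.8, -0.6, -3.8]
ft_force: [-0.0, -0.0, -3.0]
[0.4204 0.2996 0.1982] [-0.35 -0.27 -3.69] [-1.     0.002] wrist None top None
```

Damp, about 3.4 N. It goes to cell (+0.0395, 0), world (0.6645,-0.031). I'll raise it first because the path crosses the hood corner.

```bash
python3 -m crank '0 0 -.2 0 -1;0 0 -.1 0 -1;0 0 0 0 -1' | head -2; python3 -m crank '-.122 -.165 0 0 -1;-.122 -.165 0 0 -1;-.122 -.165 0 0 -1;-.122 -.165 0 0 -1;-.122 -.165 0 0 -1;-.122 -.165 0 0 -1;-.122 -.165 0 0 -1;-.122 -.165 0 0 -1;-.122 -.165 0 0 -1;-.122 -.165 0 0 -1'; python3 -m crank '0 0 .15 0 -1;0 0 .2 0 -1;0 0 .15 0 -1;0 0 0 0 -1;0 0 0 0 -1;0 0 0 0 -1'
```

```text
time: 47.95
ee_pos: [0.4215, 0.3005, 0.2606]
time: 48.95
ee_pos: [0.6643, -0.032, 0.2568]
eef_rot: [0.001, 1.0, -0.0, -0.001]
ft_force: [0.1, 1.1, -2.6]
width: 0.0376
grip_force: 20.0
time: 49.55
ee_pos: [0.6646, -0.0312, 0.1606]
eef_rot: [0.001, 1.0, -0.001, 0.002]
ft_force: [-0.6, 0.2, -1.9]
width: 0.0375
grip_force: 20.0
```

Lower by 72 mm in stages.

```bash
python3 -m crank '0 0 .1 0 -1;0 0 .1 0 -1;0 0 .05 0 -1;0 0 0 0 -1;0 0 0 0 -1;0 0 0 0 -1';python3 -m crank '0 0 .03 0 -1;0 0 .03 0 -1;0 0 .03 0 -1;0 0 0 0 -1;0 0 0 0 -1'; python3 -m crank '0 0 .01 0 -1;0 0 .005 0 -1;0 0 0 0 -1;0 0 0 0 -1'
```

```text
time: 50.15
ee_pos: [0.6646, -0.0312, 0.1103]
eef_rot: [0.001, 1.0, -0.001, 0.001]
ft_force: [0.1, -0.9, -1.8]
width: 0.0378
grip_force: 20.0
time: 50.65
ee_pos: [0.6637, -0.031, 0.0907]
eef_rot: [0.001, 1.0, -0.001, 0.0]
ft_force: [-0.1, -0.1, -3.8]
width: 0.0376
grip_force: 20.0
time: 51.05
ee_pos: [0.6639, -0.031, 0.088]
eef_rot: [0.001, 1.0, -0.001, 0.001]
ft_force: [0.4, -0.1, -3.7]
width: 0.0376
grip_force: 20.0
```

```bash
python3 -m crank '0 0 .003 0 -1;0 0 0 0 .3;0 0 0 0 .3;0 0 0 0 .3;0 0 0 0 .3;0 0 -.1 0 .3;0 0 -.2 0 .3;0 0 -.2 0 .3;0 0 -.15 0 1' | tail -4; python3 -m crank '.049 -.205 0 0 1;.049 -.205 0 0 1;.049 -.205 0 0 1;.049 -.205 0 0 1;0 0 0 .09 1;0 0 0 .09 1;0 0 0 .09 1;0 0 0 .09 1;0 0 0 .09 1;0 0 0 .09 1' | head -2; python3 -m crank '0 0 0 .09 1;0 0 0 .09 1;0 0 0 .09 1;0 0 0 .09 1;0 0 0 .09 1;0 0 0 .01 1;0 0 0 0 1;0 0 0 0 1;0 0 0 0 1'
python3 - <<'E'
from h import *
s=read_state();print(s["ee_pos"],R.from_quat(s["eef_rot"]).as_matrix().round(3)[0,:2],s["joint_positions"].round(2))
w=grab("wrist");t=grab("top"); print("handle",tenon(w,(.6245,-.196),.126,r=.011,win=.015))
cv2.imwrite("pics/last.png",np.hstack([cv2.resize(w["img"],(440,330)),cv2.resize(t["img"][165:330,300:480],(360,330))]))
E
```

```text
eef_rot: [0.001, 1.0, -0.001, 0.001]
ft_force: [0.9, -0.1, -0.2]
width: 0.0598
grip_force: 0.0
time: 52.95
ee_pos: [0.6242, -0.1946, 0.2175]
time: 53.85
ee_pos: [0.6242, -0.1947, 0.2175]
eef_rot: [0.707, 0.707, 0.0, 0.001]
ft_force: [0.3, -0.7, 0.4]
width: 0.087
grip_force: 0.0
[ 0.6241976  -0.19470463  0.21751197] [-0.  1.] [-0.56  0.73  1.3   1.43 -0.7   1.49  0.72]
handle [([0.625, -0.1966], np.float64(0.96))]
```

View pics/last.png

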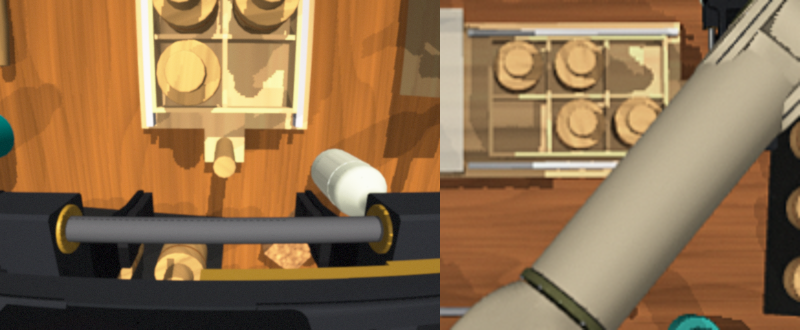

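All the damp blanks stand in cells. The wrist view shows the handle at (224,165) in the scaled view, at (0.625,-0.196). Joint 3 is at 1.30, close to its 1.34 limit, so I check it as I descend.

```bash
python3 -m crank '-.007 .003 .1 0 1;0 0 .1 0 1;0 0 .1 0 1;0 0 0 0 1' | head -2; python3 -c "
from h import *
print(read_state()['joint_positions'].round(3))"
```

```text
time: 54.35
ee_pos: [0.6239, -0.1954, 0.1551]
[-0.551  0.779  1.251  1.508 -0.743  1.396  0.743]
```

Joint 3 is moving away from its limit. I continue down and grip.

```bash
python3 -m crank '0 .004 .12 0 1;0 0 .12 0 1;0 0 .08 0 1;0 0 0 0 1;0 0 0 0 -1;0 0 0 0 -1;0 0 0 0 -1;0 0 0 0 -1;0 0 0 0 -1;0 0 0 0 -1' 30|head -2; python3 -m crank '0 0 0 0 -1;0 0 0 0 -1;0 0 0 0 -1;0 0 0 0 -1;0 0 0 0 -1;0 0 0 0 -1'; python3 -c "
from h import *
print(read_state()['joint_positions'].round(3))"
```

```text
time: 55.35
ee_pos: [0.6258, -0.1963, 0.0936]
time: 55.95
ee_pos: [0.6246, -0.1964, 0.0934]
eef_rot: [0.708, 0.706, -0.001, -0.0]
ft_force: [-4.9, 1.1, 3.5]
width: 0.0212
grip_force: 30.0
[-0.533  0.832  1.196  1.567 -0.794  1.3    0.773]
```

```bash
python3 -m crank '.02 0 0 0 -1;.03 0 0 0 -1;.04 0 0 0 -1;.05 .001 0 0 -1;.05 0 0 0 -1;.05 0 0 0 -1;.05 .001 0 0 -1;.05 0 0 0 -1;.05 0 0 0 -1;.05 .001 0 0 -1'; python3 -m crank '.05 0 0 0 -1;.05 .001 0 0 -1;.05 0 0 0 -1;.05 0 0 0 -1;.05 .001 0 0 -1;.05 0 0 0 -1;.05 0 0 0 -1;.05 .001 0 0 -1;.05 0 0 0 -1;.05 0 0 0 -1'; python3 -c "
from h import *
print(read_state()['joint_positions'].round(3))"
```

```text
time: 56.95
ee_pos: [0.6251, -0.109, 0.0933]
eef_rot: [0.708, 0.706, -0.001, 0.0]
ft_force: [-7.5, -3.7, 3.3]
width: 0.0209
grip_force: 30.0
time: 57.95
ee_pos: [0.6256, -0.009, 0.0933]
eef_rot: [0.708, 0.706, -0.001, -0.0]
ft_force: [-10.3, -2.3, 6.2]
width: 0.0212
grip_force: 30.0
[-0.89   0.804  1.244  1.651 -0.79   1.282  0.504]
```

```bash
python3 -m crank '.05 -.005 0 0 -1;.05 0 0 0 -1;.05 0 0 0 -1;.05 0 0 0 -1;.05 0 0 0 -1;.05 0 0 0 -1;.04 0 0 0 -1;.03 0 0 0 -1;.02 0 0 0 -1;0 0 0 0 -1';python3 -m crank '.02 0 0 0 -1;.02 0 0 0 -1;.01 0 0 0 -1;0 0 0 0 -1'; python3 -c "
from h import *
print(read_state()['joint_positions'].round(3))"
```

```text
time: 58.95
ee_pos: [0.6259, 0.0709, 0.0933]
eef_rot: [0.708, 0.707, -0.0, 0.0]
ft_force: [-4.4, 0.1, 5.9]
width: 0.0212
grip_force: 30.0
time: 59.35
ee_pos: [0.626, 0.0803, 0.0933]
eef_rot: [0.708, 0.707, -0.0, 0.0]
ft_force: [-5.1, 0.7, 5.2]
width: 0.0211
grip_force: 30.0
[-1.024  0.819  1.248  1.638 -0.804  1.29   0.369]
```

```bash
for i in 1 2 3; do python3 -m crank '.01 0 0 0 -1;.01 0 0 0 -1;0 0 0 0 -1'|grep -E "ee_pos|ft"; done
```

```text
ee_pos: [0.626, 0.0832, 0.0933]
ft_force: [-4.9, -3.2, 5.3]
ee_pos: [0.626, 0.0833, 0.0934]
ft_force: [-2.6, -14.1, 1.5]
ee_pos: [0.626, 0.0834, 0.0934]
ft_force: [-1.3, -24.7, -1.5]
```

```bash
python3 -m crank '-.04 0 0 0 -1;0 0 0 0 -1;0 0 0 0 -1'|grep -E "ee_pos|ft"; python3 -m crank '0 0 0 0 .4;0 0 0 0 .4;0 0 0 0 .4;0 0 0 0 .4;0 0 -.15 0 .4;0 0 -.25 0 .4;0 0 -.25 0 .4;0 0 -.15 0 .4;0 0 0 0 .4;0 0 0 0 .4'; python3 -m crank '-.2 -.15 0 0 .4;-.2 -.15 0 0 .4;-.2 -.15 0 0 .4;-.2 -.1 0 0 .4;-.2 -.1 0 0 .4;0 0 0 0 .4;0 0 0 0 .4;0 0 0 0 .4'
python3 - <<'E'
from h import *
t=grab("top");s=grab("scene");print(read_state()["joint_positions"].round(2))
cv2.imwrite("pics/end.png",np.hstack([cv2.resize(t["img"],(400,300)),cv2.resize(s["img"],(400,300))]))
print(tenon(t,(.626,.085),.126,r=.011,win=.02))
E
```

```text
ee_pos: [0.626, 0.0832, 0.0933]
ft_force: [-5.4, -3.7, 5.5]
time: 61.55
ee_pos: [0.6265, 0.0842, 0.2533]
eef_rot: [0.708, 0.707, 0.001, 0.001]
ft_force: [-0.4, -0.2, -0.4]
width: 0.061
grip_force: 0.0
time: 62.35
ee_pos: [0.496, -0.1144, 0.2526]
eef_rot: [0.707, 0.707, -0.001, 0.001]
ft_force: [0.3, -0.0, -0.2]
width: 0.0613
grip_force: 0.0
[-1.1   0.08  1.32  1.76 -0.08  1.36  0.24]
[([0.625, 0.0864], np.float64(0.91))]
```

View pics/end.png

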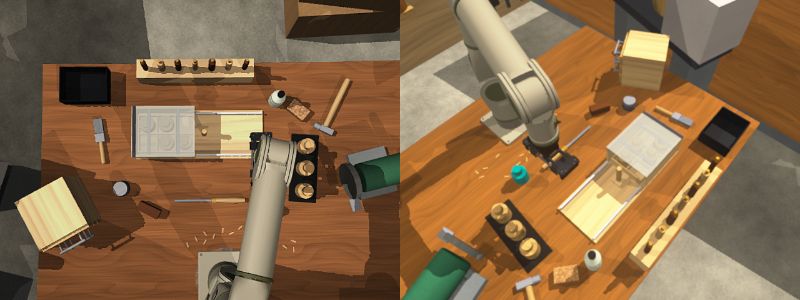

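The tray is home with four blanks under the roof, three stand on the mat, and the bystanders are in place. I'm handing the job in.

```bash
python3 -c "
from bench import workorder
print(workorder.close_job())"
```

```text
the job is handed in; nothing more can be done
None
```

I drew the tray out to its stop and weighed all six blanks. The three damp ones are in tray cells and the three dry ones are on the mat, none touching. I pushed the tray home until it stopped and let go, then handed the job in; no verdict came back.

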